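Click the orange paint marker out on the turbo bench

TASK

On the turbocharger bench, pick up the orange paint marker, push its black end button fully home against the upright of the steel angle plate so that its nib comes out, then lay the marker flat on the angle plate's base and let go of it. Leave the blue marker where it lies.

Things in the scene. Friction and masses are not known exactly. Their poses are not given: they have to be found in the camera images.
- marker_mid (a point): Barrel centre of the loose orange paint marker lying on the bench; square barrel 22 x 22 mm, 120 mm along its y; point 11 mm above its underside; own z up. The black round button (12 mm) sticks out on the centre line at the -y end: its tip is 74 mm from this point at first, 64 mm when home. Steel nose to +75 mm y; the nib slides 10 mm out of it. 60 to 90 g, safe to grip across x with 20 to 40 N.
- marker_button (a joint): How far the orange marker's end button is pushed in, in m: 0 out (nib hidden, as it starts), 0.010 fully home. It resists with about 3 N, has no return spring and stays where it is pushed.
- angle_plate: Angle plate fixed to the bench. Dark steel base 160 (its x) x 220 (its y) x 8 mm thick; origin at its underside centre, on the bench, z up. Bright upright block at its -y end: 70 mm wide in x, central, 30 mm thick, top 68 mm above the bench; its flat vertical face looks to +y and lies at y = -80 mm. In front of it the base is free up to y = +110 mm, but for bolt heads 4 mm high at x = +-66, y = 98 mm.
- blue_marker_mid (a point): Centre of the barrel of the blue paint marker, the same in shape and size as the orange one. Not to be disturbed.
There are look-alikes about, which are no part of the job. There is more than one size of the part that bears marker_mid; the job needs the smallest.

How it is judged:
On the way, in this order (a step that is already met when the one before it is completed fails the run):
1. the marker's button is pushed home (at least 8 of 10 mm) with the marker pressing on the angle plate's upright (value of joint marker_button above 0.008 m and contact force between marker and angle_plate above 2 N and y of marker_mid in the frame of angle_plate below 0 m), for 0.02 s.
2. the marker lies on the base of the angle plate (x of marker_mid in the frame of angle_plate between -0.08 and 0.08 m and y of marker_mid in the frame of angle_plate between -0.08 and 0.11 m and height (world z) of marker_mid below 0.026 m and contact force between marker and the fingers below 0.1 N), for 0.2 s.
At the end, for the whole second after the job is handed in: The orange marker's button is in by at least 8 of its 10 mm, and the marker lies flat and at rest on the base of the angle plate: its centre is over the 160 x 220 mm base, in front of the upright, and 13 to 26 mm above the bench (19 mm when flat) (value of joint marker_button above 0.008 m and x of marker_mid in the frame of angle_plate between -0.08 and 0.08 m and y of marker_mid in the frame of angle_plate between -0.08 and 0.11 m and height (world z) of marker_mid between 0.013 and 0.026 m and linear speed of marker below 0.02 m/s); the robot touches nothing.
It fails at once if the blue marker is moved by more than 20 mm (distance of blue_marker_mid from where it was at the start of the episode above 0.02 m).
It also fails if it takes over 42 s, if anything falls off the work surface, if the arm or the gripper's body presses on something with over 40 N, if the wrist force passes 120 N, or if a joint passes its speed limit or range.

ROBOT

A 7-joint arm with a two-finger parallel gripper is mounted at the origin on the work surface. World frame = base frame: x ahead of the robot, y to its left, z up, the work surface at z = 0. Lengths are in m, angles in rad, forces in N, time in s.
With the tool pointing down it reaches from about 0.4 to 0.875 m from the base axis. Payload 19.3 kg.
Tool frame: the origin (TCP) lies midway between the tips of the shut fingers; the grasp point (between the pads) lies 19 mm behind it (robot.grip_point_offset is the z of the grasp point in the tool frame, in m); z points along the fingers, y is the line along which they close (so a half turn about z gives the same grasp; the last joint's range is limited). The gripper opens to 85 mm and grips with 20 to 120 N. Pads are 22 mm wide; open, the fingers measure 114 mm over their backs; the gripper's body (76 mm by 85 mm) begins 54 mm behind the grasp point. The pads swing forward as they close: fully open they stand 13 mm farther back than shut.
Start: joints at [-1.294, 0.521, -0.036, 1.599, 0.021, 1.021, -0.113], TCP at [0.212, 0.588, 0.231] pointing down, gripper open.
Joint ranges: [-2.91, 2.91], [-0.3, 2.13], [-1.5, 1.42], [0.17, 2.43], [-1.26, 4.41], [0.16, 1.93], [-2.52, 2.52]. Speed limits (rad/s): [1.89, 1.89, 2.39, 2.39, 3.01, 3.01, 3.01].

INTERFACE

Orientations are given as a 3x3 rotation matrix whose columns are the frame's x, y, z axes.
In Python, from bench import robot gives the robot as it stands. The module is installed in compiled form; this text tells all that it offers.
- The arm moves only by the tool servo_tool, never from a script. Its argument "rows" is a list of rows, each a list of 5 numbers: the finger opening in m, from 0 to 0.0854, then the shift along the tool's x, y, z in m, then the turn about the tool's z in rad. A call has 1 to 8 rows; each row shifts and turns the commanded pose from where the row before left it, along the tool's axes as they then stand; what a row does not reach is not made up. A row lasts 1/10 s, in which the tool goes at most 50 mm and 8.59 degrees, less where a joint would pass 70% of its speed; a pose out of reach is approached as far as the arm can. A call with a gripper value outside its range is refused whole. The fingers move at their own pace and stop on an object; the grip force is fixed at half the most. Time passes only in rows, so rows that do not move let the fingers close. It gives the time, the measured TCP pose, the force, the opening and the grip force at its end, in the units of the state.
- robot.observe(): the state, without advancing time (a new reading comes with each control period).
- robot.camera(name): name is "scene" or "side" or "wrist"; returns (picture, depth): 420x560x3 uint8, red, green, blue; 420x560 float32, m along the optical axis (not along the pixel's ray), 0 where there is no reading.
- robot.calibration(name): a dict with "intrinsics" (3x3 intrinsics, pixels), "rvec" (rotation vector, rad) and "tvec" (3), from world to camera coordinates, as OpenCV has them; the wrist camera has in their place "T_tool_cam" (4x4, takes a point from camera to tool coordinates, whose origin is the TCP and whose axes are the flange's). Camera axes: x right, y down, z forward; pixel columns grow to the right and rows downward; lengths in m; the calibration is good to about 2 mm. The wrist camera is an equidistant fisheye: a pixel r from the principal point sees the ray r / f radians off the axis. A picture is of the moment at which its call begins: read the wrist's pose just before it. calibration takes no time and is no camera call.
- robot.close_job(): hands the job in; it is judged then, once.
The state is a dict: "time": time; "q": joint angles; "joint_velocities": joint speeds; "joint_torque": joint torques, N m; "eef_pos": TCP position; "ee_rot": TCP orientation; "wrist_force": force on the tool from outside, world axes, zero at the start; "ft_torque": the same for the moment, N m; "opening": opening from 0.0 (shut) to 1.0 (fully open); "finger_force": force on a finger pad.
Only numpy, scipy, OpenCV 4.12 (cv2) and the standard library are available. Lean on these libraries where they do the work, as an engineer would, in place of code of your own. Each camera call takes 0.05 s, during which the arm holds its last target. There are 200 camera calls.

## Working session

There is one attempt and no reset: what is moved stays moved. The work goes in short steps, Python scripts to look and compute and a tool call to move; the robot and the scene stay as the last step left them, time stands still between calls to the robot, and variables do not carry over. Pictures are saved under pics/ and viewed, at most 10 in all, crops included, and the job is handed in when it is done.

Besides the shell and the picture viewer there is one more tool, called after "Call:" as name(argument=value, ...) on one line, values as JSON. servo_tool: Moves the arm, as the interface text tells. Its arguments: {"type":"object","properties":{"rows":{"type":"array","items":{"type":"array","items":{"type":"number"}}}},"required":["rows"]}

```bash
mkdir -p pics
python3 - <<'E'
from bench import robot
import cv2,numpy as np
for n in("scene","side"):
    p,d=robot.camera(n); np.savez(n+".npz",p=p,d=d); cv2.imwrite(f"pics/{n}0.png",p[...,::-1])
    c=robot.calibration(n); print(n,c)
s=robot.observe(); print(s['time'],s['eef_pos'],s['ee_rot'],s['opening'],s['wrist_force']); print(robot.calibration("wrist"),robot.grip_point_offset)
E
```

```text
scene {'intrinsics': array([[432.58815651,   0.        , 287.04971327],
       [  0.        , 432.58815651, 215.64864146],
       [  0.        ,   0.        ,   1.        ]]), 'rvec': array([ 1.51812842,  2.03105549, -0.8368756 ]), 'tvec': array([ 0.04485034, -0.31712456,  1.20013879])}
side {'intrinsics': array([[498.74240333,   0.        , 281.1271569 ],
       [  0.        , 498.74240333, 207.59229216],
       [  0.        ,   0.        ,   1.        ]]), 'rvec': array([ 2.23227404, -0.52817805,  0.27260009]), 'tvec': array([-0.37371483,  0.23752728,  1.01587934])}
0.1 [0.21235265 0.58750821 0.23079198] [[-9.40465830e-01  3.39888123e-01 -2.94122671e-04]
 [ 3.39888246e-01  9.40465325e-01 -9.75914731e-04]
 [-5.50896533e-05 -1.01778330e-03 -9.99999481e-01]] 0.9997770950515655 [-0.8471791  -0.07088563 -0.41166341]
{'intrinsics': array([[325.1922621 ,   0.        , 277.71970468],
       [  0.        , 325.1922621 , 214.77190505],
       [  0.        ,   0.        ,   1.        ]]), 'T_tool_cam': array([[ 5.63759884e-05, -9.47130071e-01, -3.20849850e-01,
         8.25013676e-02],
       [ 9.99999812e-01, -1.42394941e-04,  5.96049860e-04,
        -9.01229372e-04],
       [-6.10224141e-04, -3.20849823e-01,  9.47129885e-01,
        -1.42874807e-01],
       [ 0.00000000e+00,  0.00000000e+00,  0.00000000e+00,
         1.00000000e+00]])} -0.0187
```

View pics/scene0.png

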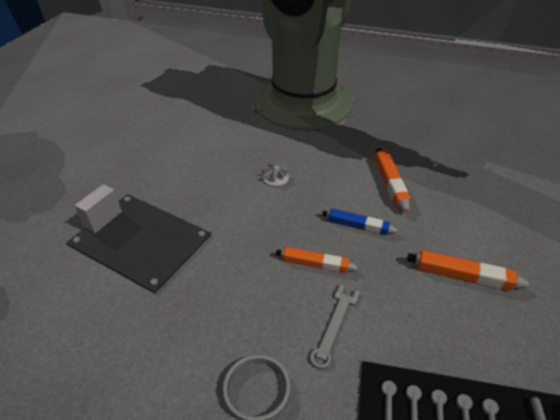

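View pics/side0.png

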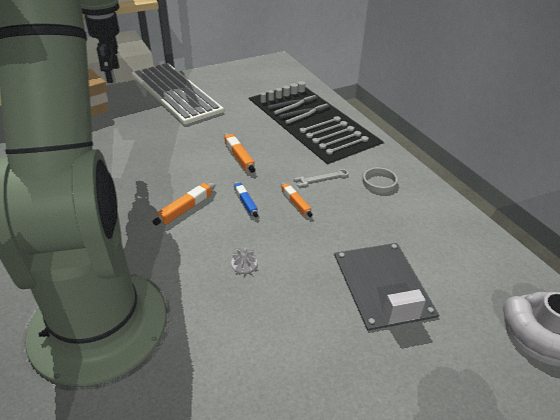

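The scene view shows three orange markers, at about (315,260), (394,180) and (468,270). Blue is at (360,221), and the plate at (140,240) has its upright at (98,208). Next I measure these with the depth.

```bash
cat > h.py <<'E'
import numpy as np,cv2
from bench import robot
def cloud(n,d):
    c=robot.calibration(n);K=c['intrinsics'];R=cv2.Rodrigues(c['rvec'])[0]
    v,u=np.mgrid[:420,:560]
    P=np.stack([(u-K[0,2])/K[0,0]*d,(v-K[1,2])/K[1,1]*d,d],-1)
    return (P-c['tvec'])@R
def ray(n,uv,z):
    c=robot.calibration(n);K=c['intrinsics'];R=cv2.Rodrigues(c['rvec'])[0]
    r=np.c_[np.atleast_2d(uv),np.ones(len(np.atleast_2d(uv)))]@np.linalg.inv(K).T@R
    o=-R.T@c['tvec']; return (o+r*((z-o[2])/r[:,2])[:,None])[:,:2]
E
python3 - <<'E'
from h import *
np.set_printoptions(precision=4,suppress=True)
for n in("scene","side"):
    f=np.load(n+".npz");p,d=f['p'],f['d'];X=cloud(n,d)
    hsv=cv2.cvtColor(p,cv2.COLOR_RGB2HSV)
    print(n,"bench z",np.median(X[200:300,230:330,2]))
    for nm,lo,hi in(("or",(3,150,80),(20,255,255)),("bl",(105,130,50),(125,255,255))):
        m=cv2.inRange(hsv,lo,hi); k,l,st,c=cv2.connectedComponentsWithStats(m)
        for i in range(1,k):
            if st[i,4]<100: continue
            cen=X[l==i].mean(0)
            near=(np.hypot(*(X[...,:2]-cen[:2]).transpose(2,0,1))<.14)&(X[...,2]>.005)&(X[...,2]<.06)
            k2,l2=cv2.connectedComponents(near.astype(np.uint8)); 
            lab=np.bincount(l2[l==i]).argmax(); q=X[(l2==lab)&near]
            r=cv2.minAreaRect((q[:,:2]*1000).astype(np.float32)); 
            t=X[(l==i)];zt=np.percentile(t[:,2],85);t=t[abs(t[:,2]-zt)<.003]
            ax=np.linalg.svd(t[:,:2]-t[:,:2].mean(0),full_matrices=False)[2][0]
            print(nm,c[i],"orange mean",cen,"ztop",zt,"rect",r, "ax",ax,"topmid",t.mean(0),
              "len/wid top",np.ptp((t[:,:2])@ax),np.ptp(t[:,:2]@[-ax[1],ax[0]]))
    # plate
    g=p.max(2); s=(100,240) if 0 else None
    box=(slice(185,292),slice(62,215)) if n=="scene" else (slice(238,335),slice(330,442))
    Y=X[box].reshape(-1,3); up=Y[(Y[:,2]>.015)&(Y[:,2]<.064)]; top=Y[(Y[:,2]>.064)&(Y[:,2]<.075)]; b=Y[(Y[:,2]>.004)&(Y[:,2]<.015)]
    print("plate",len(b),cv2.minAreaRect((b[:,:2]*1000).astype(np.float32)),"med z",np.median(b[:,2]))
    print("top",len(top),cv2.minAreaRect((top[:,:2]*1000).astype(np.float32)),top.mean(0))
E
```

```text
scene bench z -0.0004163134218002407
or [387.2707 164.939 ] orange mean [0.256 0.258 0.029] ztop 0.030021521630659024 rect ((280.3875427246094, 271.94696044921875), (204.84005737304688, 30.433319091796875), 23.007282257080078) ax [0.9151 0.4033] topmid [0.2536 0.2602 0.0291] len/wid top 0.09804222292036996 0.029069239527853008
or [401.367  195.9266] orange mean [0.355  0.2979 0.0327] ztop 0.02978018254449927 rect ((299.4942626953125, 280.1044921875), (163.28062438964844, 30.419639587402344), 22.914209365844727) ax [-0.3094  0.9509] topmid [0.3474 0.3007 0.0288] len/wid top 0.026815997930515617 0.019980716600343618
or [302.8935 256.8499] orange mean [0.5579 0.1451 0.0215] ztop 0.022017742546774802 rect ((549.3154296875, 167.4083251953125), (24.014995574951172, 148.65724182128906), 2.4515132904052734) ax [-0.0478  0.9989] topmid [0.551  0.1443 0.0212] len/wid top 0.07146936042092748 0.022121874406063613
or [449.0269 265.8356] orange mean [0.5066 0.3971 0.0247] ztop 0.029772422326359432 rect ((499.51165771484375, 428.8525695800781), (204.05517578125, 32.73166275024414), 88.7211456298828
[... 2253 characters left out ...]
27441406), 23.283369064331055) ax [-0.9192 -0.3938] topmid [0.2509 0.2564 0.0303] len/wid top 0.09986204549159977 0.03168236745973148
bl [247.6772 202.    ] orange mean [0.423  0.195  0.0241] ztop 0.023503424157162136 rect ((429.53753662109375, 223.73855590820312), (149.35769653320312, 23.195035934448242), 87.08951568603516) ax [-0.0435 -0.9991] topmid [0.4275 0.1998 0.0225] len/wid top 0.07533911069765392 0.018961068048552354
plate 4607 ((604.00390625, -171.5896759033203), (302.59661865234375, 254.65447998046875), 57.08998107910156) med z 0.00847411248982886
top 449 ((566.2742309570312, -262.7449951171875), (32.44217300415039, 70.87902069091797), 76.06864166259766) [ 0.5647 -0.2637  0.0682]
```

Call:
servo_tool(rows=[[0.05, -0.033, -0.02, 0, 0], [0.05, -0.033, -0.02, 0, 0], [0.05, -0.033, -0.02, 0, 0], [0.05, -0.033, -0.02, 0, 0], [0.05, -0.033, -0.02, 0, 0], [0.05, -0.033, -0.02, 0, 0], [0.05, -0.033, -0.02, 0, 0]])

```text
time: 0.8
eef_pos: [0.3828, 0.3762, 0.2312]
ee_rot: [[-0.94, 0.34, -0.0], [0.34, 0.94, -0.0], [0.0, -0.0, -1.0]]
wrist_force: [0.2, 0.2, 0.3]
opening: 0.585
finger_force: 0.0
```

Call:
servo_tool(rows=[[0.05, -0.033, -0.02, 0, 0], [0.05, -0.033, -0.02, 0, 0], [0.05, -0.033, -0.02, 0, 0], [0.05, -0.033, -0.02, 0, 0], [0.05, -0.033, -0.02, 0, 0], [0.05, -0.033, -0.02, 0, 0], [0.05, -0.033, -0.02, 0, 0], [0.05, 0, 0, 0, 0]])

```text
time: 1.6
eef_pos: [0.5542, 0.1623, 0.231]
ee_rot: [[-0.938, 0.346, 0.001], [0.346, 0.938, -0.002], [-0.001, -0.002, -1.0]]
wrist_force: [-0.2, 0.1, -0.2]
opening: 0.584
finger_force: 0.0
```

Call:
servo_tool(rows=[[0.05, 0, 0, 0, 0.147], [0.05, 0, 0, 0, 0.147], [0.05, 0, 0, 0, 0.147], [0.05, 0, 0, 0, 0.147], [0.05, 0, 0, 0, 0.147], [0.05, 0, 0, 0, 0.147], [0.05, 0, 0, 0, 0.147], [0.05, 0, 0, 0, 0.147]])

```text
time: 2.4
eef_pos: [0.5515, 0.1676, 0.2311]
ee_rot: [[-0.042, 0.999, -0.001], [0.999, 0.042, -0.0], [-0.0, -0.001, -1.0]]
wrist_force: [-1.0, 1.0, 0.4]
opening: 0.58
finger_force: 0.0
```

Call:
servo_tool(rows=[[0.05, 0, 0, 0, 0], [0.05, 0, 0, 0, 0]])

```text
time: 2.6
eef_pos: [0.5515, 0.1677, 0.2311]
ee_rot: [[-0.053, 0.999, -0.0], [0.999, 0.053, -0.0], [-0.0, -0.0, -1.0]]
wrist_force: [0.8, -0.0, -0.6]
opening: 0.586
finger_force: 0.0
```

```bash
cat >> h.py <<'E'
def wcloud(d,s):
    c=robot.calibration("wrist");K=c['intrinsics'];T=c['T_tool_cam']
    v,u=np.mgrid[:420,:560]; x=u-K[0,2];y=v-K[1,2];r=np.hypot(x,y)+1e-9;th=r/K[0,0]
    P=np.stack([np.tan(th)*x/r*d,np.tan(th)*y/r*d,d],-1)
    return (P@T[:3,:3].T+T[:3,3])@np.array(s['ee_rot']).T+s['eef_pos']
E
python3 - <<'E'
from h import *
np.set_printoptions(precision=4,suppress=True)
s=robot.observe();p,d=robot.camera("wrist");X=wcloud(d,s);cv2.imwrite("pics/w1.png",p[...,::-1])
n=(abs(X[...,0]-.55)<.045)&(abs(X[...,1]-.167)<.1)&(X[...,2]>.005)&(X[...,2]<.04)&(d>0)
q=X[n];print(len(q),cv2.minAreaRect((q[:,:2]*1000).astype(np.float32)),np.percentile(q[:,2],[50,90]),q.min(0),q.max(0))
t=q[(q[:,2]>.018)&(abs(q[:,1]-.165)<.05)]
k=np.polyfit(t[:,1],t[:,0],1);print(k,np.polyval(k,.1665))
E
```

```text
2435 ((564.7306518554688, 173.7600860595703), (163.10610961914062, 60.20580291748047), 89.89842987060547) [0.0218 0.0232] [0.5347 0.0922 0.0051] [0.595  0.2553 0.025 ]
[-0.0399  0.5542] 0.5475663117242294
```

View pics/w1.png

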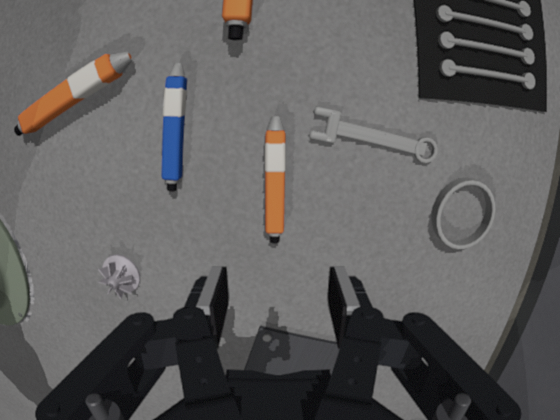

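The wrist view shows the small orange marker at about (275,185), centred between the fingers, nose up, with the wrench well clear. Descending.

Call:
servo_tool(rows=[[0.05, -0.001, -0.003, 0.04, 0.01], [0.05, 0, 0, 0.045, 0], [0.05, 0, 0, 0.045, 0], [0.05, 0, 0, 0.045, 0], [0.05, 0, 0, 0.03, 0], [0.05, 0, 0, 0.019, 0], [0.05, 0, 0, 0, 0]])

```text
time: 3.35
eef_pos: [0.5474, 0.1657, 0.005]
ee_rot: [[-0.04, 0.999, -0.004], [0.999, 0.04, -0.001], [-0.001, -0.004, -1.0]]
wrist_force: [-0.6, -0.1, 0.3]
opening: 0.583
finger_force: 0.0
```

Call:
servo_tool(rows=[[0.0, 0, 0, 0, 0], [0.0, 0, 0, 0, 0], [0.0, 0, 0, 0, 0], [0.0, 0, 0, 0, 0], [0.0, 0, 0, 0, 0], [0.0, 0, 0, 0, 0]])

```text
time: 3.95
eef_pos: [0.5496, 0.1665, 0.0089]
ee_rot: [[-0.039, 0.999, 0.002], [0.999, 0.039, 0.001], [0.001, 0.002, -1.0]]
wrist_force: [-0.8, -0.5, 8.1]
opening: 0.24
finger_force: 59.8
```

Call:
servo_tool(rows=[[0.0, 0, 0, -0.02, 0], [0.0, 0, 0, -0.04, 0], [0.0, 0, 0, -0.04, 0], [0.0, 0, 0, -0.02, 0], [0.0, 0, 0, 0, 0]])

```text
time: 4.45
eef_pos: [0.5504, 0.167, 0.1311]
ee_rot: [[-0.039, 0.999, 0.005], [0.999, 0.039, 0.003], [0.002, 0.005, -1.0]]
wrist_force: [0.5, -0.8, -1.0]
opening: 0.241
finger_force: 59.0
```

Run:
```python
from h import *
s=robot.observe();p,d=robot.camera("wrist");cv2.imwrite("pics/w2.png",p[...,::-1])
X=wcloud(d,s);T=(X-s['eef_pos'])@np.array(s['ee_rot'])
print(s['eef_pos'],s['ee_rot'],s['wrist_force'])
hsv=cv2.cvtColor(p,cv2.COLOR_RGB2HSV);m=(cv2.inRange(hsv,(3,130,60),(20,255,255))>0)&(d>0)&(abs(T[...,1])<.02)&(X[...,2]>.06)
q=T[m];print(len(q),q.min(0),q.max(0));print(np.polyfit(q[:,0],q[:,1],1),np.polyfit(q[:,0],q[:,2],1))
n=(abs(T[...,1])<.016)&(abs(T[...,0])<.12)&(X[...,2]>.07)&(T[...,2]>-.03)&(d>0);print(T[n].min(0),T[n].max(0))
```

```text
[0.55038254 0.16698532 0.13113673] [[-0.03856095  0.9992421   0.00531869]
 [ 0.99925322  0.03854717  0.00266929]
 [ 0.00246224  0.00541765 -0.99998229]] [ 0.4808101  -0.81978406 -1.01747734]
6223 [-0.05641018 -0.01136354 -0.07543179] [ 0.05961109  0.0106224  -0.00188804]
[ 0.00193963 -0.00025738] [ 0.00250176 -0.01325279]
[-0.05641018 -0.01599575 -0.02999558] [ 0.07443875  0.01591779 -0.00098091]
```

View pics/w2.png

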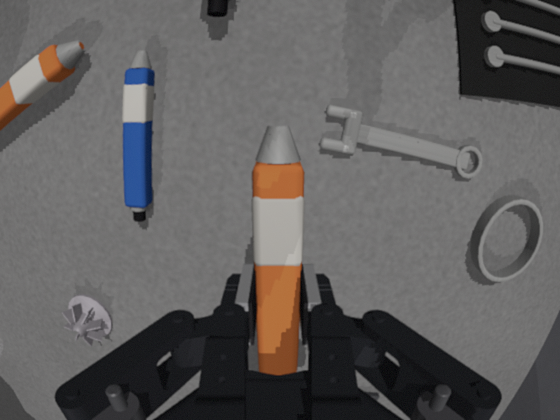

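The marker is held straight and level, centred in the pads, with its nose at (278,140) and the blue marker untouched. Carrying it to the plate.

Call:
servo_tool(rows=[[0, -0.039, 0.004, 0, 0], [0, -0.039, 0.004, 0, 0], [0, -0.039, 0.004, 0, 0], [0, -0.039, 0.004, 0, 0], [0, -0.039, 0.004, 0, 0], [0, -0.039, 0.004, 0, 0], [0, -0.039, 0.004, 0, 0], [0, -0.039, 0.004, 0, 0]])

```text
time: 5.3
eef_pos: [0.5922, -0.1457, 0.1264]
ee_rot: [[-0.038, 0.999, -0.001], [0.999, 0.038, 0.0], [0.0, -0.001, -1.0]]
wrist_force: [0.6, 0.4, -1.0]
opening: 0.238
finger_force: 59.0
```

Call:
servo_tool(rows=[[0, 0, 0, 0, 0.095], [0, 0, 0, 0, 0.095], [0, 0, 0, 0, 0.094], [0, 0, 0, 0, 0], [0, 0, 0, 0, 0]])

```text
time: 5.8
eef_pos: [0.5923, -0.1441, 0.1267]
ee_rot: [[0.24, 0.971, -0.001], [0.971, -0.24, -0.0], [-0.0, -0.001, -1.0]]
wrist_force: [-0.1, 0.6, -0.4]
opening: 0.238
finger_force: 59.0
```

```bash
cat > m.py <<'E'
from h import *
np.set_printoptions(precision=4,suppress=True)
import sys
s=robot.observe();R=np.array(s['ee_rot']);e=np.array(s['eef_pos'])
c=np.array([.587,-.1705]);b=np.radians(75.95);y=np.array([np.cos(b),np.sin(b)]);x=np.array([y[1],-y[0]])
print(s['time'],"tcp in plate",(e[:2]-c)@x,(e[:2]-c)@y,e[2],"yaw err",np.arctan2(R[1,0],R[0,0])-b,R[2],s['wrist_force'])
for n in("scene","side"):
    p,d=robot.camera(n);cv2.imwrite(f"pics/{n}_{sys.argv[1]}.png",p[...,::-1])
    X=cloud(n,d);P=np.stack([(X[...,:2]-c)@x,(X[...,:2]-c)@y,X[...,2]],-1)
    u=P[(abs(P[...,0])<.033)&(abs(P[...,1]+.095)<.012)&(abs(P[...,2]-.068)<.006)]
    f=P[(abs(P[...,0])<.03)&(abs(P[...,1]+.08)<.008)&(P[...,2]>.02)&(P[...,2]<.055)]
    print(n,"upright top",len(u),u.mean(0) if len(u) else 0,"face",len(f),np.median(f,0) if len(f) else 0)
    hsv=cv2.cvtColor(p,cv2.COLOR_RGB2HSV)
    m=(cv2.inRange(hsv,(3,130,50),(20,255,255))>0)&(abs(P[...,0])<.08)&(abs(P[...,1]-.03)<.12)
    q=P[m];print("orange",len(q),q.min(0),q.max(0))
E
python3 m.py a
```

```text
5.8 tcp in plate -0.001235675907362539 0.026934495169890955 0.1266984550475536 yaw err 0.0025320313946559647 [-0.0003 -0.0009 -1.    ] [-0.1153  0.5793 -0.3701]
scene upright top 276 [ 0.0019 -0.0951  0.0677] face 407 [ 0.0015 -0.0785  0.0379]
orange 289 [-0.0655 -0.0793  0.0073] [0.0112 0.1024 0.1636]
side upright top 304 [-0.0006 -0.0952  0.0684] face 0 0
orange 327 [-0.0463 -0.0346 -0.0007] [0.055  0.1199 0.2061]
```

Call:
servo_tool(rows=[[0, 0, 0, 0.03, 0], [0, 0, 0, 0.03, 0], [0, 0, 0, 0.029, 0], [0, -0.012, 0, 0, 0], [0, -0.012, 0, 0, 0], [0, -0.004, 0, 0, 0], [0, 0, 0, 0, 0]])

```text
time: 6.6
eef_pos: [0.5862, -0.1731, 0.0399]
ee_rot: [[0.245, 0.969, 0.002], [0.969, -0.245, -0.001], [-0.0, 0.002, -1.0]]
wrist_force: [0.8, 0.4, -0.7]
opening: 0.236
finger_force: 59.0
```

Call:
servo_tool(rows=[[0, -0.002, 0, 0, 0], [0, -0.002, 0, 0, 0], [0, -0.002, 0, 0, 0], [0, -0.002, 0, 0, 0], [0, -0.002, 0, 0, 0]])

```text
time: 7.1
eef_pos: [0.5836, -0.1809, 0.0384]
ee_rot: [[0.243, 0.97, 0.0], [0.97, -0.243, 0.0], [0.0, 0.0, -1.0]]
wrist_force: [1.5, 2.4, 1.0]
opening: 0.243
finger_force: 59.2
```

Call:
servo_tool(rows=[[0, -0.002, 0, 0, 0], [0, -0.001, 0, 0, 0], [0, -0.001, 0, 0, 0]])

```text
time: 7.4
eef_pos: [0.5824, -0.185, 0.0383]
ee_rot: [[0.244, 0.97, 0.0], [0.97, -0.244, 0.0], [0.0, -0.0, -1.0]]
wrist_force: [2.5, 7.0, 1.1]
opening: 0.24
finger_force: 59.2
```

Call:
servo_tool(rows=[[0, -0.001, 0, 0, 0], [0, -0.001, 0, 0, 0]])

```text
time: 7.6
eef_pos: [0.5824, -0.1852, 0.0382]
ee_rot: [[0.242, 0.97, 0.0], [0.97, -0.242, 0.002], [0.002, -0.0, -1.0]]
wrist_force: [3.8, 13.7, 0.8]
opening: 0.238
finger_force: 59.2
```

Call:
servo_tool(rows=[[0, -0.001, 0, 0, 0], [0, 0, 0, 0, 0]])

```text
time: 7.8
eef_pos: [0.5823, -0.1852, 0.0381]
ee_rot: [[0.242, 0.97, 0.0], [0.97, -0.242, 0.003], [0.003, -0.001, -1.0]]
wrist_force: [3.8, 15.7, 1.7]
opening: 0.238
finger_force: 59.3
```

The force rose to 16 N with no further motion, so the button is home. Backing off to check the nib.

Call:
servo_tool(rows=[[0, 0.01, 0, 0, 0], [0, 0.013, 0, 0, 0], [0, 0.013, 0, 0, 0], [0, 0, 0, 0, 0], [0, 0, 0, 0, 0]])

```text
time: 8.3
eef_pos: [0.5904, -0.1528, 0.0383]
ee_rot: [[0.243, 0.97, -0.0], [0.97, -0.243, -0.0], [-0.0, -0.0, -1.0]]
wrist_force: [-0.3, -0.4, -1.6]
opening: 0.239
finger_force: 59.0
```

Run:
```python
from h import *
s=robot.observe();p,d=robot.camera("wrist");cv2.imwrite("pics/w3.png",p[...,::-1])
X=wcloud(d,s);T=(X-s['eef_pos'])@np.array(s['ee_rot'])
print(s['eef_pos'],s['wrist_force'])
hsv=cv2.cvtColor(p,cv2.COLOR_RGB2HSV);m=(cv2.inRange(hsv,(3,130,60),(20,255,255))>0)&(d>0)&(abs(T[...,1])<.02)&(T[...,2]>-.03)
q=T[m];print(len(q),q.min(0),q.max(0));print(np.polyfit(q[:,0],q[:,1],1),np.polyfit(q[:,0],q[:,2],1))
n=(abs(T[...,1])<.016)&(abs(T[...,0])<.12)&(X[...,2]>.03)&(T[...,2]>-.03)&(d>0);print(T[n].min(0),T[n].max(0))
```

```text
[ 0.59043976 -0.15277513  0.03825619] [-0.27833998 -0.40080621 -1.62207381]
6604 [-0.09873711 -0.01452573 -0.01974735] [0.0847906  0.01432913 0.0308968 ]
[-7.53269743e-05  6.39649453e-06] [ 0.01241921 -0.01246541]
[-0.05679379 -0.01598912 -0.02999157] [0.08377081 0.01599032 0.00077348]
```

View pics/w3.png

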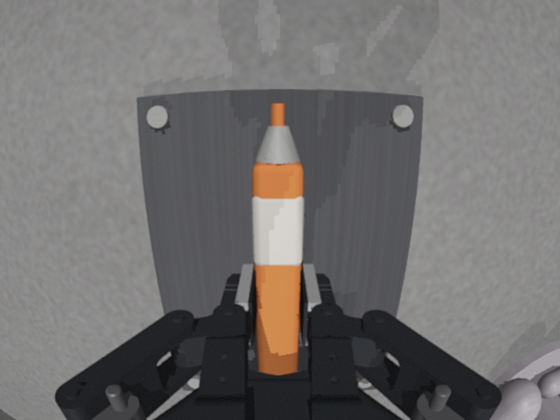

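The nib is out at (278,113) and has moved 10 mm; there is no slip. Setting it down.

Call:
servo_tool(rows=[[0, 0, 0, 0.01, 0], [0, 0, 0, 0.007, 0], [0, 0, 0, 0.003, 0], [0, 0, 0, 0.001, 0], [0, 0, 0, 0, 0]])

```text
time: 8.85
eef_pos: [0.5901, -0.1533, 0.017]
ee_rot: [[0.244, 0.97, -0.001], [0.97, -0.244, 0.0], [-0.0, -0.001, -1.0]]
wrist_force: [-0.1, 0.2, -1.4]
opening: 0.238
finger_force: 59.0
```

Call:
servo_tool(rows=[[0.05, 0, 0, 0, 0], [0.05, 0, 0, 0, 0], [0.05, 0, 0, 0, 0], [0.05, 0, 0, 0, 0], [0.05, 0, 0, 0, 0]])

```text
time: 9.35
eef_pos: [0.5904, -0.153, 0.0173]
ee_rot: [[0.243, 0.97, -0.0], [0.97, -0.243, 0.0], [0.0, -0.0, -1.0]]
wrist_force: [0.1, 0.2, -0.3]
opening: 0.581
finger_force: 0.0
```

Call:
servo_tool(rows=[[0.05, 0, 0, -0.01, 0], [0.05, 0, 0, -0.03, 0], [0.05, 0, 0, -0.04, 0], [0.05, 0, 0, -0.04, 0], [0.05, 0, 0, -0.04, 0], [0.05, 0, 0, 0, 0], [0.05, 0, 0, 0, 0], [0.05, 0, 0, 0, 0]])

```text
time: 10.15
eef_pos: [0.59, -0.1528, 0.1769]
ee_rot: [[0.243, 0.97, -0.001], [0.97, -0.243, 0.0], [0.0, -0.001, -1.0]]
wrist_force: [0.4, -0.4, -0.1]
opening: 0.585
finger_force: 0.0
```

```bash
python3 m.py b
python3 - <<'E'
from h import *
s=robot.observe();p,d=robot.camera("wrist");cv2.imwrite("pics/w4.png",p[...,::-1])
X=wcloud(d,s);T=(X-s['eef_pos'])@np.array(s['ee_rot'])
hsv=cv2.cvtColor(p,cv2.COLOR_RGB2HSV);m=(cv2.inRange(hsv,(3,130,60),(20,255,255))>0)&(d>0)&(abs(T[...,1])<.03)&(abs(T[...,0])<.1)
print(np.percentile(T[m],[2,98],axis=0),np.percentile(X[m][:,2],[5,50,95]),s['wrist_force'],s['finger_force'])
E
```

```text
10.15 tcp in plate -0.0013482538617066997 0.01791050874488662 0.17694156970063987 yaw err -0.0007233242217996594 [ 0.0001 -0.0009 -1.    ] [ 0.4168 -0.4498 -0.1035]
scene upright top 296 [ 0.0008 -0.0947  0.0678] face 402 [ 0.0009 -0.0784  0.0383]
orange 624 [-0.0249 -0.0627  0.0044] [0.011  0.1036 0.0323]
side upright top 319 [-0.0009 -0.0952  0.0683] face 0 0
orange 392 [-0.0124 -0.0442  0.0074] [0.0131 0.1048 0.0345]
[[-0.05667077 -0.0100164   0.1450862 ]
 [ 0.07783664  0.0110442   0.15548319]] [0.02628451 0.02981367 0.03107649] [-0.007499    0.4920452  -0.09503382] 0.0
```

View pics/w4.png

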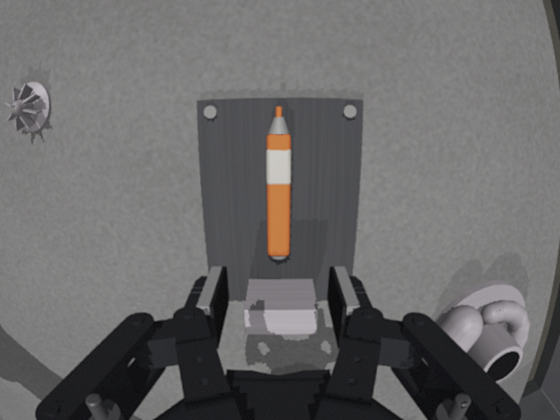

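The marker lies flat on the base from (278,105) to (278,258), nib out, in front of the upright, and the gripper is clear.

```bash
python3 -c "
from bench import robot
print(robot.close_job())"
```

```text
the job is handed in; nothing more can be done
None
```

The small orange marker's button was pushed home against the upright and its nib is out; it lies flat and released on the angle plate's base, the blue marker was not touched, and the job is handed in (no verdict was returned).

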